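Fit another pipette hanger on the bent rail of a pipette stand

TASK

A second pipette needs a place on the pipette stand: pick up the loose white hanger with the orange finger flats and thread it over the open end of the stand's bent rail. Ease it along and round the bend without forcing or jamming it (the plastic bore scores easily), its fork ending on the robot's side of the rail like the hanger already fitted, until it is fully home against the black centre joint, and let go so that it hangs there. Leave the other things on the worktop, and the pipette already hanging, as they are.

Things in the scene. Friction and masses are not known exactly. Their poses are not given: they have to be found in the camera images.
- hanger_bore (a point): Centre of the loose hanger's bore, half-way through, 46 mm above its underside. y: along the bore; -x: the way its fork points; z up. The bore is round, 13.8 mm across, 20 mm long, with chamfered mouths. Grip at this height across the orange flats, which face +x and -x, 34 mm apart, 18 mm long along y, from 15 mm below to 15 mm above this point. The top is 18.5 mm above.
- hanger: Loose pipette hanger: white moulding with orange ribbed finger flats (the fitted one has blue), upright on the worktop, 65 mm tall. Origin: centre of the underside, axes as its bore's. Mass 0.05 to 0.1 kg. Its foot is 34 x 22 mm, its fork 37 mm wide along y. Let go on the rail it sinks about 0.9 mm and hangs upright. On the rail its play is 0.9 mm all round, in the bend 0.3 mm: it must turn with the rod.
- hanger_fork (a point): Tip of the loose hanger's fork, midway between the two prongs: 50 mm towards -x of the bore's axis and 38 mm below it. The prongs lie 30 mm or more below the bore's axis. Axes as the hanger's.
- rail_bend (a point): Centre of the rail's quarter-circle bend as designed, at the rail axis's height, stand's axes (z up, -x to the front, the robot's side). The rod's axis runs round it at 42 mm radius, from the point at +y of it, where the straight open leg begins (28 mm long to its rounded end, at (-28, +42, 0) mm from here), to the point at +x of it, where the straight run begins.
- rail_stop (a point): Where the rail's axis meets the face of the black centre joint (24 mm diameter) on the post: the stop. The rail, a rigid level steel rod of 12 mm diameter, leaves it along +y, 61 mm straight to the bend. It is at (+42, -61, 0) mm from the bend's centre, stand's axes. Home: the hanger's end face against this face, the bore's centre 10 mm out along +y.
- stand: Heavy pipette stand, fixed: grey base 124 mm across, 16 mm post, level rail 265 mm up, open end at +y; at 66 mm to -y a pipette in a hanger with blue flats, up to 60 mm to -x of the rail and 65 mm above it. Origin: base centre, on the worktop. The end was bent by hand: bend and leg as a whole may be turned up to 3.5 degrees in plan, about the start of the bend (42 mm to +x of its centre); the readings do not show this.
- pipette: White pipette with yellow parts lying on the worktop, 254 mm long along its y, 22 mm high. Origin: middle of its underside. Leave it.
- bench_timer: White bench timer, 60 x 66 x 18 mm, lying on the worktop. Origin: centre of its underside. Leave it.
- highlighter: White highlighter with a green cap, 104 mm long along its y, 16 mm high, lying on the worktop. Origin: centre of its underside. Leave it.
Things that resemble listed ones, but are neither listed nor needed, are in the scene too. There is more than one size of the hanger; the job needs the smaller.

How it is judged (in metres and radians):
On the way, in this order (a step that is already met when the one before it is completed fails the run):
1. the hanger is threaded on the open leg of the rail, short of the bend (x of hanger_bore in the frame of rail_stop between -0.066 and -0.038 m and y of hanger_bore in the frame of rail_stop between 0.096 and 0.11 m and z of hanger_bore in the frame of rail_stop between -0.004 and 0.004 m and angle between the x axis of hanger_bore and the y axis of rail_stop, either way round below 0.3 rad), for 0.05 s.
2. it has come round the bend onto the straight run (x of hanger_bore in the frame of rail_stop between -0.004 and 0.004 m and y of hanger_bore in the frame of rail_stop between 0.014 and 0.061 m and z of hanger_bore in the frame of rail_stop between -0.004 and 0.004 m and angle between the y axis of hanger_bore and the y axis of rail_stop, either way round below 0.25 rad), for 0.05 s.
At the end, for the whole second after the job is handed in: The hanger hangs on the straight run of the rail, at rest and let go, its end face within 3 mm of the black centre joint, its bore on the rail, upright within 20 degrees, its fork towards the front (-x of the stand) (x of hanger_bore in the frame of rail_stop between -0.004 and 0.004 m and y of hanger_bore in the frame of rail_stop between 0.006 and 0.013 m and z of hanger_bore in the frame of rail_stop between -0.005 and 0.003 m and angle between the y axis of hanger_bore and the y axis of rail_stop, either way round below 0.2 rad and angle between hanger_bore's own z axis and vertical below 0.35 rad and x of hanger_fork in the frame of rail_stop below -0.03 m and linear speed of hanger below 0.02 m/s); the robot touches nothing.
It fails at once if the hanger is forced: more than 12 N between hanger and stand (contact force between hanger and stand above 12 N).
It fails at once if the robot strikes or leans on the stand or the pipette hanging there (over 10 N) (contact force between any of the fingers, the arm and stand above 10 N).
It fails at once if the lying pipette, the timer or the highlighter is moved by more than 20 mm (distance of any of pipette, bench_timer, highlighter from where it was at the start of the episode above 0.02 m).
It also fails if it takes over 72 s, if anything falls off the work surface, if the arm or the gripper's body presses on something with over 40 N, if the wrist force passes 120 N, or if a joint passes its speed limit or range.

ROBOT

A 6-joint arm with a two-finger parallel gripper is mounted at the origin on a cart in front of the work surface, level with it; the furniture and walls round the work are solid. World frame = base frame: x ahead of the robot, y to its left, z up, the work surface at z = 0. Lengths are in mm, angles in rad, forces in N, time in s.
With the tool pointing down it reaches from about 350 to 775 mm from the base axis. Payload 7.3 kg.
Tool frame: the origin (TCP) lies at the very end of the fingers, on their centre line; the grasp point (between the pads) lies 19 mm behind it (bot.grip_point_offset is the distance from the TCP to the grasp point, in mm); z points along the fingers, y is the line along which they close (so a half turn about z gives the same grasp; the last joint's range is limited). The gripper opens to 92 mm and grips with 3 to 60 N. Pads are 19 mm wide; open, the fingers measure 130 mm over their backs; the gripper's body (75 mm by 190 mm) begins 47 mm behind the grasp point.
Start: joints at [-1.293, 0.342, 1.524, -0, 1.275, -0.146], TCP at [215.918, -478.565, 226.741] pointing down, gripper open.
Joint ranges: [-2.53, 2.53], [-0.77, 2.02], [0.04, 2.7], [-1, 4.14], [0.28, 2.66], [-3.11, 3.11]. Speed limits (rad/s): [2.57, 2.57, 3.14, 3.14, 3.14, 3.14].

INTERFACE

Orientations are given as [roll, pitch, yaw] about the fixed x, y, z axes, in that order (R = Rz(yaw) Ry(pitch) Rx(roll)).
In Python, from plant import bot gives the robot as it stands. The module is installed in compiled form; this text tells all that it offers.
- The arm moves only by the shell command python3 -m jog 'ROWS' [OPENING]. ROWS is JSON, a list of rows, each a list of 6 numbers: the shift along the tool's x, y, z in mm, then the turn, a rotation vector about the tool's x, y, z in rad. In form: [[dx, dy, dz, rx, ry, rz], ...]. A call has 1 to 12 rows; each row shifts and turns the commanded pose from where the row before left it, along the tool's axes as they then stand; what a row does not reach is not made up. A row lasts 1/10 s, in which the tool goes at most 50 mm and 8.59 degrees, less where a joint would pass 70% of its speed; a pose out of reach is approached as far as the arm can. A call with a gripper value outside its range is refused whole. OPENING is the opening in per cent of the stroke, from 0 (shut) to 100 (fully open), set as the call begins (- or left out, the last holds). The fingers move at their own pace and stop on an object; the grip force is fixed at half the most. Time passes only in rows, so rows that do not move let the fingers close. It gives the time, the measured TCP pose, the force, the opening and the grip force at its end, in the units of the state.
- bot.get_obs(): the state, without advancing time (a new reading comes with each control period).
- bot.capture(name): name is "side" or "top"; returns the picture (420x560x3 uint8, red, green, blue); there is no depth.
- bot.camera_model(name): a dict with "fx", "fy", "cx", "cy" (pixels), "dist_coeffs" ([k1, k2, p1, p2, k3] as OpenCV has them; the pictures are not rectified), "position" and "orientation" of the camera in the world. Camera axes: x right, y down, z forward; pixel columns grow to the right and rows downward; lengths in mm; the calibration is good to about 2 mm. A picture is of the moment at which its call begins. camera_model takes no time and is no camera call.
- bot.close_job(): hands the job in; it is judged then, once.
Trained networks look in the newest picture that a camera, given by its name, has taken for a name from the list of things; names that differ only in an ending like _2 or _b are one class to them, and where a whole thing is asked for, a point or a joint stands for the part that bears it (a point fixed in the world has none). Each returns a list of dicts, best first, with "p" (0 to 1); they miss things now and then, are a little off and sometimes report something else, mostly with a low value. They report only what shows in the picture. A call takes as long as a camera call. They do not tell look-alikes from the thing itself.
- bot.outline_of(target, camera): "mask" (420x560 bool, what is visible of it) and "pixel" ([column, row] in pixels, amid what is visible of it).
The state is a dict: "time": time; "joint_positions": joint angles; "dq": joint speeds; "tau": joint torques, N m; "tool_pos": TCP position; "tcp_rot": TCP orientation; "contact_force": force on the tool from outside, world axes, zero at the start; "moment": the same for the moment, N m; "grip_width": finger opening in mm; "finger_force": force on a finger pad.
Only numpy, scipy, OpenCV 4.12 (cv2) and the standard library are available. Lean on these libraries where they do the work, as an engineer would, in place of code of your own. Each camera call takes 0.05 s, during which the arm holds its last target. There are 200 camera calls.

## Working session

There is one attempt and no reset: what is moved stays moved. The work goes in short steps, Python scripts to look and compute and a shell command to move; the robot and the scene stay as the last step left them, time stands still between calls to the robot, and variables do not carry over. Pictures are saved under pics/ and viewed, at most 10 in all, crops included, and the job is handed in when it is done.

```bash
mkdir -p pics; cat > h.py <<'E'
import numpy as np, cv2
from plant import bot
from scipy.spatial.transform import Rotation as R
def cam(n):
    m=bot.camera_model(n);o=np.array(m["orientation"],float)
    Rm=R.from_euler('xyz',o).as_matrix() if o.size==3 else (o if o.shape==(3,3) else R.from_quat(o).as_matrix())
    K=np.array([[m["fx"],0,m["cx"]],[0,m["fy"],m["cy"]],[0,0,1.]])
    return K,np.array(m["dist_coeffs"],float),Rm,np.array(m["position"],float)
def proj(n,P):
    K,d,Rm,p=cam(n);rv=cv2.Rodrigues(Rm.T)[0]
    return cv2.projectPoints(np.atleast_2d(np.array(P,float)),rv,-Rm.T@p,K,d)[0][:,0]
def ray(n,px):
    K,d,Rm,p=cam(n);u=cv2.undistortPoints(np.array([[px]],float),K,d)[0,0]
    return p,Rm@np.array([u[0],u[1],1.])
def atz(n,px,z):
    p,v=ray(n,px);return p+v*(z-p[2])/v[2]
def save(n,f,box=None,s=1):
    im=bot.capture(n)[:,:,::-1]
    if box: im=im[box[1]:box[3],box[0]:box[2]]
    cv2.imwrite('pics/'+f,cv2.resize(np.ascontiguousarray(im),None,fx=s,fy=s,interpolation=cv2.INTER_CUBIC))
E
python3 - <<'E'
from h import *
for n in("side","top"):
    save(n,n+'0.png');print(n,bot.camera_model(n))
    for t in("hanger","stand","pipette","bench_timer","highlighter"):
        for r in bot.outline_of(t,n):
            ys,xs=np.where(r["mask"]);print(t,round(r["p"],2),np.round(r["pixel"]),xs.min(),xs.max(),ys.min(),ys.max(),atz(n,r["pixel"],0).round())
print(bot.get_obs())
E
```

```text
side {'fx': 528.8020282471576, 'fy': 528.8020282471576, 'cx': 280.4490360776268, 'cy': 211.5122802683826, 'dist_coeffs': array([-0.00722229,  0.        ,  0.        ,  0.        ,  0.        ]), 'position': array([  641.20945578, -1059.05114052,  1007.01768554]), 'orientation': array([-2.23959336,  0.00843009,  0.12021801])}
hanger 0.86 [268. 220.] 259 284 205 235 [449. 160.   0.]
hanger 0.64 [310. 206.] 304 326 193 220 [569. 241.   0.]
hanger 0.26 [344. 214.] 328 361 210 218 [675. 216.   0.]
stand 0.96 [289. 290.] 259 313 191 327 [ 541. -117.    0.]
stand 0.15 [311. 208.] 304 325 193 219 [570. 235.   0.]
pipette 0.69 [232. 220.] 226 242 189 240 [341. 147.   0.]
highlighter 0.71 [220. 335.] 205 231 322 348 [ 393. -280.    0.]
highlighter 0.69 [344. 215.] 328 362 210 219 [673. 210.   0.]
highlighter 0.23 [286. 283.] 258 314 191 326 [531. -94.   0.]
top {'fx': 474.3101553060358, 'fy': 474.3101553060358, 'cx': 274.51596519323886, 'cy': 205.79368067307294, 'dist_coeffs': array([0.00737556, 0.        , 0.        , 0.        , 0.        ]), 'position': array([ 424.30625074,   -9.97038509, 
[... 661 characters left out ...]
5. 205.   0.]
{'time': 0.6, 'joint_positions': array([-1.29301997e+00,  3.41975026e-01,  1.52410357e+00, -4.40738869e-05,
        1.27538532e+00, -1.46020396e-01]), 'dq': array([-0.0001011 , -0.00042432, -0.00056157, -0.0001924 , -0.00079852,
        0.00024815]), 'tau': array([ 6.90423967e-04, -4.30925167e+01, -2.44397199e+01,  7.18099717e-02,
        4.83213295e-02, -1.07981549e-05]), 'tool_pos': array([ 215.89641953, -478.57557272,  226.75223367]), 'tcp_rot': array([3.14147142e+00, 6.04501417e-05, 4.23809576e-01]), 'contact_force': array([ 0.36938854, -0.43345634, -0.41493999]), 'moment': array([ 0.0156469 , -0.02194178, -0.04569087]), 'finger_force': 0.0, 'grip_width': 91.66302347668629}
```

View pics/side0.png

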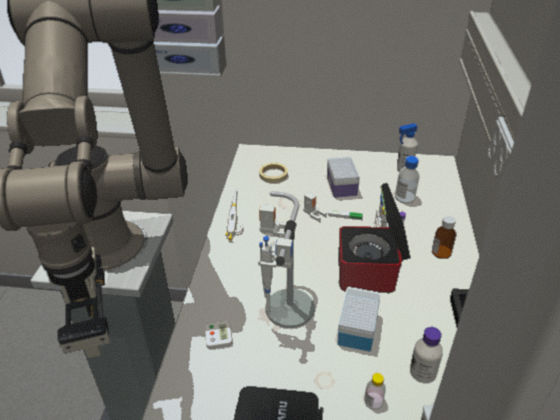

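View pics/top0.png

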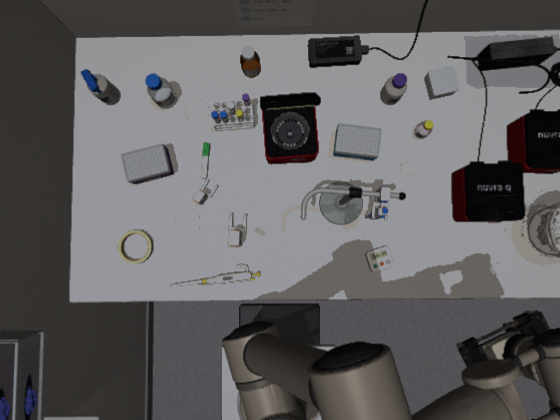

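The side picture shows two hanger look-alikes: A at side (268,217) / top (236,233), and B at side (310,203) / top (202,191). A third sits on the stand with the pipette, at side (285,245). The rail's open leg ends at about top (303,217). B looks smaller; I'll check with a crop.

```bash
python3 - <<'E'
from h import *
a=bot.capture("side")[:,:,::-1];b=bot.capture("top")[:,:,::-1]
f=lambda i,x0,y0,x1,y1,s:cv2.resize(np.ascontiguousarray(i[y0:y1,x0:x1]),None,fx=s,fy=s,interpolation=cv2.INTER_CUBIC)
A=f(a,250,180,350,255,4);B=f(b,190,170,290,245,4)
C=f(a,250,180,330,240,5);D=f(b,295,170,395,245,4)
cv2.imwrite('pics/c1.png',np.vstack([np.hstack([A,B]),np.hstack([C,D])]))
E
```

```text
(no output)
```

View pics/c1.png

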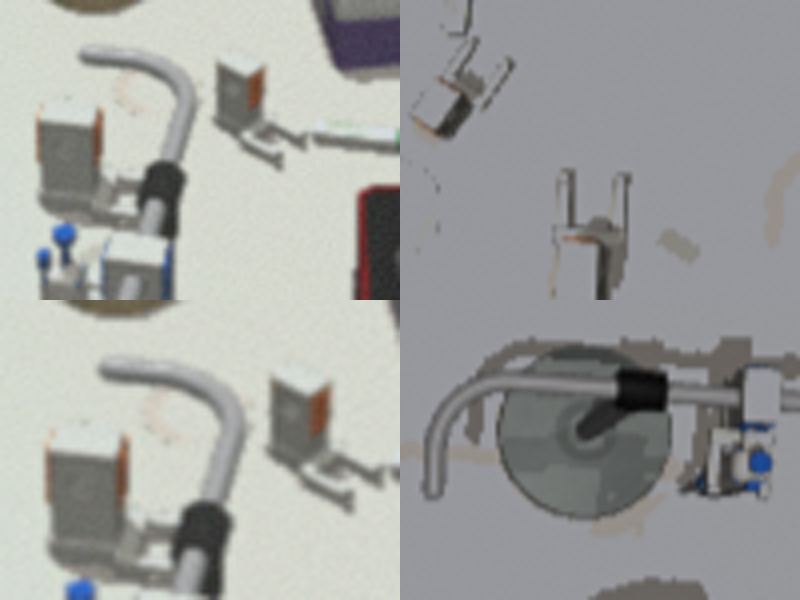

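B at top (202,191) is 16 px tall in the side view, as a 65 mm part should be. A is about 21 px tall, so it is the larger size. I choose B; its fork points up and right in the top view. Next I fit B and the rail in both views.

```bash
cat > fit.py <<'E'
from h import *
from scipy.optimize import minimize, differential_evolution
S=4
CAM={n:cam(n) for n in("side","top")}
def pj(n,P):
    K,d,Rm,p=CAM[n]; return cv2.projectPoints(np.array(P,float),cv2.Rodrigues(Rm.T)[0],-Rm.T@p,K,d)[0][:,0]
def box(x0,x1,y0,y1,z0,z1): return np.array([[x,y,z] for x in(x0,x1) for y in(y0,y1) for z in(z0,z1)],float)
HB=[box(-17,17,-10,10,-46,18.5),box(-17,17,-11,11,-46,-40),box(-50,-15,-18.5,-13,-42,-34),box(-50,-15,13,18.5,-42,-34),box(-20,-15,-18.5,18.5,-42,-34)]
def hmask(n,x,y,z,yaw,parts=HB):
    M=np.zeros((420*S//1,560*S),np.uint8);Rz=R.from_euler('z',yaw).as_matrix()
    for b in parts:
        q=pj(n,b@Rz.T+[x,y,z]); h=cv2.convexHull(((q+.5)*S).astype(np.float32))
        cv2.fillConvexPoly(M,np.round(h).astype(np.int32),1)
    return cv2.resize(M.astype(np.float32),(560,420),interpolation=cv2.INTER_AREA)
def fit_h(masks,x0,z=46,fixyaw=None):
    def c(v):
        s=0
        for n,m in masks.items():
            r=hmask(n,v[0],v[1],z,v[2]); s-=np.minimum(r,m).sum()/np.maximum(r,m).sum()
        return s
    best=min((minimize(c,[x0[0],x0[1],x0[2]+d],method='Nelder-Mead',options=dict(initial_simplex=[[x0[0],x0[1],x0[2]+d],[x0[0]+12,x0[1],x0[2]+d],[x0[0],x0[1]+12,x0[2]+d],[x0[0],x0[1],x0[2]+d+.3]])) for d in(-.3,0,.3)),key=lambda r:r.fun)
    return best.x,best.fun
def rail_pts(v):
    "v: stop x,y, yaw, delta. returns pts,tangents at z=265 in world"
    x,y,yaw,de=v;P=[];T=[]
    for s in np.arange(4,61,2): P.append([0,s]);T.append([0,1])
    Q=[];U=[]
    for a in np.linspace(0,np.pi/2,30): Q.append([-42+42*np.cos(a),42*np.sin(a)]);U.append([-np.sin(a),np.cos(a)])
    for s in np.arange(2,24,2): Q.append([-42-s,42]);U.append([-1,0])
    c,s_=np.cos(de),np.sin(de);D=np.array([[c,-s_],[s_,c]])
    P=np.vstack([P,np.array(Q)@D.T+[0,61]]);T=np.vstack([T,np.array(U)@D.T])
    tip=D@[-70+6,42]+[0,61]
    c,s_=np.cos(yaw),np.sin(yaw);Y=np.array([[c,-s_],[s_,c]])
    return P@Y.T+[x,y],T@Y.T,Y@tip+[x,y],Y@D@[-1,0]
def edges(n,v):
    P,T,tip,tt=rail_pts(v);P3=np.c_[P,np.full(len(P),265.)];T3=np.c_[T,np.zeros(len(T))]
    V=P3-CAM[n][3];N=np.cross(T3,V);N/=np.linalg.norm(N,axis=1)[:,None]
    E=[np.vstack([P3+6*N,P3-6*N])];NN=[np.vstack([N,-N])]
    t3=np.array([*tip,265.]);vd=t3-CAM[n][3];vd/=np.linalg.norm(vd);n1=np.cross([*tt,0],vd);n1/=np.linalg.norm(n1);n2=np.cross(vd,n1);n2*=np.sign(n2[:2]@tt)
    for a in np.linspace(-1.2,1.2,13):
        d=n2*np.cos(a)+n1*np.sin(a);E.append((t3+6*d)[None]);NN.append(d[None])
    E=np.vstack(E);NN=np.vstack(NN);e=pj(n,E);f=pj(n,E+NN)
    d=f-e;return e,d/np.linalg.norm(d,axis=1)[:,None]
def fit_rail(imgs,v0):
    for sg in(2.5,1.2,.7):
        G={}
        for n,im in imgs.items():
            g=cv2.GaussianBlur(im.astype(np.float32),(0,0),sg)
            G[n]=(np.dstack([cv2.Sobel(g[:,:,k],cv2.CV_32F,1,0) for k in range(3)]),np.dstack([cv2.Sobel(g[:,:,k],cv2.CV_32F,0,1) for k in range(3)]))
        def c(v):
            s=0
            for n in imgs:
                e,d=edges(n,v);m=e.astype(np.float32)
                gx,gy=[cv2.remap(q,m[:,:1],m[:,1:],cv2.INTER_LINEAR)[:,0] for q in G[n]]
                s-=np.mean(np.minimum(np.linalg.norm(gx*d[:,:1]+gy*d[:,1:],axis=1),120*1.0/sg))
            return s+ (max(0,abs(v[3])-.065)*1e4)
        sim=[v0]+[np.array(v0)+q for q in np.diag([6,6,.05,.05])*min(1,sg/2)]
        r=minimize(c,v0,method='Nelder-Mead',options=dict(initial_simplex=sim,maxiter=600));v0=r.x
        print('sg',sg,np.round(v0[:2],1),np.round(np.degrees(v0[2:]),2),round(r.fun,2))
    return v0
E
python3 - <<'E'
from fit import *
im={n:bot.capture(n) for n in("side","top")}
np.savez('im0.npz',**im)
near={"side":(310,206),"top":(200,191)};ms={}
for n in near:
    for r in bot.outline_of("hanger",n):
        if np.hypot(*(np.array(r["pixel"])-near[n]))<12: ms[n]=r["mask"].astype(np.float32);break
print(ms.keys()); np.savez('m0.npz',**ms)
p=atz("top",(199,189),40)
for k in ([ms]+[{n:ms[n]} for n in ms]): print('hanger',[np.round(a,3) for a in fit_h(k,[p[0],p[1],-0.8+np.pi])])
tip=atz("top",(303,218.7),265)[:2];st=atz("top",(349.5,192),265)[:2];print(tip,st)
# tip is (-70,103) from stop, at yaw 0
yaw=np.arctan2(*(tip-st)[::-1])-np.arctan2(103,-70)
im={k:im[k] for k in im}
for k in (im,{"top":im["top"]},{"side":im["side"]}):
    v=fit_rail(k,np.array([*st,yaw,0.]))
    print(v,proj("top",[*v[:2],265]),proj("side",[*v[:2],265]))
E
```

```text
dict_keys(['side', 'top'])
hanger [array([567.867, 213.129,   2.527]), np.float64(-1.659)]
hanger [array([568.758, 214.275,   2.52 ]), np.float64(-0.864)]
hanger [array([566.427, 213.7  ,   2.513]), np.float64(-0.831)]
[486.19585076 -61.01043622] [ 546.21142396 -168.44206847]
sg 2.5 [ 547.  -167.5] [-7.15  3.62] -84.5
sg 1.2 [ 548.  -166.6] [-5.43  3.28] -180.0
sg 0.7 [ 549.6 -166.6] [-4.7   2.67] -295.68
[ 5.49550607e+02 -1.66618738e+02 -8.20757445e-02  4.66357180e-02] [[348.66743862 190.56193009]] [[290.57560696 223.26695915]]
sg 2.5 [ 546.7 -167.4] [-7.45  3.66] -36.5
sg 1.2 [ 546.2 -167.2] [-6.58  3.35] -82.22
sg 0.7 [ 544.1 -166.2] [-5.97  3.53] -130.42
[ 5.44112531e+02 -1.66151115e+02 -1.04144666e-01  6.15326541e-02] [[348.52004108 192.92292056]] [[288.14197986 222.95958843]]
sg 2.5 [ 548.7 -170.1] [-5.15  0.31] -48.0
sg 1.2 [ 548.7 -170.1] [-5.15  0.31] -100.0
sg 0.7 [ 550.3 -170.4] [-5.3   0.62] -170.96
[ 5.50325273e+02 -1.70436088e+02 -9.25588320e-02  1.08530517e-02] [[350.32842094 190.2053532 ]] [[290.74399574 224.39369386]]
```

```bash
python3 -m jog '[[0,0,-30,0,0,0],[0,0,-30,0,0,0],[0,0,-30,0,0,0],[0,0,-30,0,0,0],[0,0,-30,0,0,0],[0,0,-30,0,0,0]]' 100 >/dev/null
python3 -m jog '[[25,-20,0,0,0,0],[25,-20,0,0,0,0],[25,-20,0,0,0,0],[25,-20,0,0,0,0],[25,-20,0,0,0,0],[25,-20,0,0,0,0],[25,-20,0,0,0,0],[25,-20,0,0,0,0],[25,-20,0,0,0,0],[25,-20,0,0,0,0],[25,-20,0,0,0,0],[25,-20,0,0,0,0]]'
python3 -m jog '[[25,-20,0,0,0,0],[25,-20,0,0,0,0],[25,-20,0,0,0,0],[25,-20,0,0,0,0],[25,-20,0,0,0,0],[25,-20,0,0,0,0],[25,-20,0,0,0,0],[25,-20,0,0,0,0],[25,-20,0,0,0,0],[25,-20,0,0,0,0],[25,-20,0,0,0,0],[25,-20,0,0,0,0]]'
python3 -m jog '[[0,0,20,0,0,-0.147],[0,0,20,0,0,-0.147],[0,0,20,0,0,-0.147],[0,0,20,0,0,-0.147],[0,0,20,0,0,-0.147],[0,0,20,0,0,-0.147],[0,0,20,0,0,-0.147],[0,0,20,0,0,-0.147],[0,0,20,0,0,-0.147],[0,0,20,0,0,-0.147],[0,0,20,0,0,-0.147],[0,0,20,0,0,-0.147]]'
python3 -m jog '[[0,0,0,0,0,-0.147],[0,0,0,0,0,-0.147],[0,0,0,0,0,-0.147],[0,0,0,0,0,-0.147],[0,0,0,0,0,-0.147],[0,0,0,0,0,-0.147],[0,0,0,0,0,-0.147],[0,0,0,0,0,-0.147],[0,0,0,0,0,-0.147],[0,0,0,0,0,-0.147],[0,0,0,0,0,-0.147],[0,0,0,0,0,-0.147]]'
python3 - <<'E'
from fit import *
o=bot.get_obs();print(o["time"],o["tool_pos"],o["tcp_rot"],o["joint_positions"])
yaw=o["tcp_rot"][2];T=R.from_euler('xyz',o["tcp_rot"]).as_matrix()
print("to go tool", T.T@(np.array([567.7,213.5,27])-o["tool_pos"]), "dyaw world",(2.52+np.pi/2-yaw+np.pi)%(2*np.pi)-np.pi)
# rail refit on stored pictures, no clip
d=np.load('im0.npz')
im={k:d[k] for k in d}
def cost(v,G,ns):
    s=0
    for n in ns:
        w=v[:2]-(np.array(v[4:6]) if n=="side" else 0)
        e,dd=edges(n,[*w,v[2],v[3]]);m=e.astype(np.float32)
        gx,gy=[cv2.remap(q,m[:,:1],m[:,1:],cv2.INTER_LINEAR)[:,0] for q in G[n]]
        s-=np.mean(np.sqrt(np.linalg.norm(gx*dd[:,:1]+gy*dd[:,1:],axis=1)))
    return s
for sg in(1.2,.8):
    G={}
    for n in im:
        g=cv2.GaussianBlur(im[n].astype(np.float32),(0,0),sg)
        G[n]=tuple(np.dstack([cv2.Sobel(g[:,:,k],cv2.CV_32F,a,1-a) for k in range(3)]) for a in(1,0))
    for ns in(["top"],["side"],["top","side"]):
        # side/top offset allowed within +-3
        b=[(540,556),(-175,-160),(-.16,-.04),(-.062,.062)]+([(-4,4)]*2 if len(ns)==2 else [(0,1e-6)]*2)
        r=differential_evolution(cost,b,args=(G,ns),seed=1,maxiter=80,popsize=12)
        print(sg,ns,np.round(r.x,3),round(r.fun,2))
E
```

```text
time: 2.7
tool_pos: [391.0, -135.1, 406.9]
tcp_rot: [3.141, -0.0, 0.424]
contact_force: [0.0, 0.2, -0.4]
grip_width: 91.6
finger_force: 0.0
time: 3.9
tool_pos: [565.8, 207.0, 406.7]
tcp_rot: [3.141, 0.0, 0.424]
contact_force: [1.2, -0.2, 0.4]
grip_width: 91.9
finger_force: 0.0
time: 5.1
tool_pos: [565.4, 205.7, 165.9]
tcp_rot: [-3.142, 0.0, 2.194]
contact_force: [-0.5, 0.7, 0.4]
grip_width: 91.9
finger_force: 0.0
time: 6.3
tool_pos: [565.5, 205.7, 166.6]
tcp_rot: [-3.142, -0.0, -2.325]
contact_force: [1.4, 0.5, -0.4]
grip_width: 91.5
finger_force: 0.0
6.3 [565.45827314 205.70219868 166.62961093] [-3.14156514e+00 -1.26043393e-04 -2.32530837e+00] [ 2.21632445e-01  5.31572742e-01  1.39126341e+00 -9.95000784e-05
  1.21884550e+00 -2.16541386e+00]
to go tool [ -7.23455617   3.71147927 139.62859812] dyaw world 0.13291939065578795
1.2 ['top'] [ 5.46551e+02 -1.67193e+02 -1.05000e-01  5.50000e-02  0.00000e+00
  0.00000e+00] -9.52
1.2 ['side'] [ 5.5066e+02 -1.7160e+02 -8.8000e-02  1.0000e-02  0.0000e+00  0.0000e+00] -14.96
1.2 ['top', 'side'] [ 5.47228e+02 -1.66814e+02 -9.90000e-02  5.60000e-02 -2.77900e+00
  3.27700e+00] -24.45
0.8 ['top'] [ 5.55838e+02 -1.72226e+02 -7.00000e-02 -7.00000e-03  0.00000e+00
  0.00000e+00] -11.18
0.8 ['side'] [ 5.50288e+02 -1.68367e+02 -9.20000e-02  5.30000e-02  0.00000e+00
  0.00000e+00] -16.36
0.8 ['top', 'side'] [ 5.46361e+02 -1.66809e+02 -1.05000e-01  5.90000e-02 -3.74000e+00
  1.61900e+00] -27.13
```

```bash
python3 -m jog '[[-7.2,3.7,0,0,0,0],[0,0,20,0,0,-0.133],[0,0,20,0,0,0],[0,0,20,0,0,0],[0,0,20,0,0,0],[0,0,20,0,0,0],[0,0,20,0,0,0],[0,0,10,0,0,0],[0,0,9.6,0,0,0],[0,0,0,0,0,0],[0,0,0,0,0,0]]'
python3 -m jog '[[0,0,0,0,0,0],[0,0,0,0,0,0],[0,0,0,0,0,0],[0,0,0,0,0,0],[0,0,0,0,0,0],[0,0,0,0,0,0],[0,0,0,0,0,0],[0,0,0,0,0,0],[0,0,0,0,0,0],[0,0,0,0,0,0]]' 0
python3 - <<'E'
from h import *
bot.capture("top");bot.capture("side")
a=bot.capture("side")[150:240,260:360,::-1];b=bot.capture("top")[150:240,150:250,::-1]
cv2.imwrite('pics/g.png',cv2.resize(np.ascontiguousarray(np.hstack([a,b])),None,fx=4,fy=4,interpolation=cv2.INTER_CUBIC))
E
```

```text
time: 7.4
tool_pos: [568.2, 213.7, 27.6]
tcp_rot: [-3.141, 0.001, -2.199]
contact_force: [0.7, 0.3, -0.1]
grip_width: 91.8
finger_force: 0.0
time: 8.4
tool_pos: [567.7, 213.5, 27.1]
tcp_rot: [3.142, -0.0, -2.198]
contact_force: [0.5, 0.4, -0.3]
grip_width: 34.0
finger_force: 30.0
```

View pics/g.png

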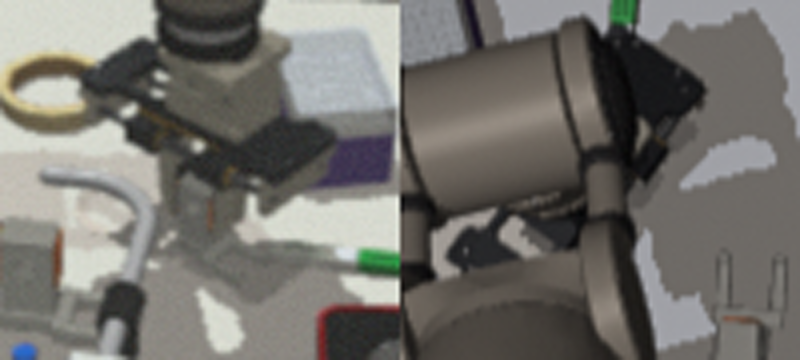

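```bash
python3 -m jog '[[0,0,-15,0,0,0],[0,0,-24,0,0,0.11],[0,0,-25,0,0,0.11],[0,0,-25,0,0,0.11],[0,0,-25,0,0,0.11],[0,0,-25,0,0,0.11],[0,0,-25,0,0,0.11],[0,0,-25,0,0,0.11],[0,0,-20,0,0,0.11],[0,0,-10,0,0,0.11]]'
python3 -m jog '[[11,-27.8,0,0,0,0],[11,-27.8,0,0,0,0],[11,-27.8,0,0,0,0],[11,-27.8,0,0,0,0],[11,-27.8,0,0,0,0],[11,-27.8,0,0,0,0],[11,-27.8,0,0,0,0],[11,-27.8,0,0,0,0],[11,-27.8,0,0,0,0],[11,-27.8,0,0,0,0],[0,0,0,0,0,0],[0,0,0,0,0,0]]'
python3 - <<'E'
from fit import *
im={n:bot.capture(n) for n in("side","top")};np.savez('im1.npz',**im)
o=bot.get_obs();print(o["time"],o["tool_pos"],o["tcp_rot"])
for n in im:
    q=proj(n,[*o["tool_pos"][:2],265])[0];print(n,q)
    for r in bot.outline_of("hanger",n):
        print(r["p"],r["pixel"],r["mask"].sum())
q={n:proj(n,[*o["tool_pos"][:2],265])[0].astype(int) for n in im}
a,b=[im[n][q[n][1]-45:q[n][1]+45,q[n][0]-40:q[n][0]+60,::-1] for n in("side","top")]
cv2.imwrite('pics/p.png',cv2.resize(np.ascontiguousarray(np.hstack([a,b])),None,fx=4,fy=4,interpolation=cv2.INTER_CUBIC))
E
```

```text
time: 9.6
tool_pos: [568.3, 213.6, 248.3]
tcp_rot: [3.141, 0.003, 3.09]
contact_force: [1.1, 0.7, -0.9]
grip_width: 33.8
finger_force: 30.0
time: 10.8
tool_pos: [444.8, -59.3, 246.2]
tcp_rot: [3.141, 0.0, 3.093]
contact_force: [-0.0, 0.7, -0.1]
grip_width: 33.9
finger_force: 30.0
10.9 [445.11447924 -58.47727497 246.13200775] [3.14134217e+00 2.55544518e-04 3.09517671e+00]
side [251.69363352 191.39660792]
0.72 [265.9, 220.6] 491
0.67 [252.3, 212.9] 178
0.65 [233.4, 221.4] 359
top [302.17541725 236.7345369 ]
0.78 [236.3, 232.6] 362
0.61 [351.0, 199.3] 2143
```

View pics/p.png

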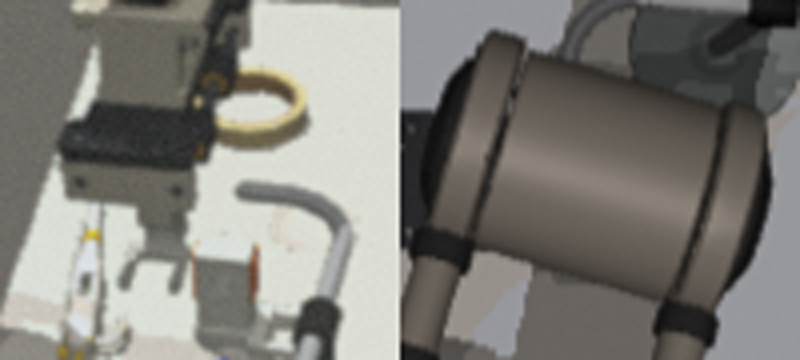

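The hanger is held, with its fork at crop (150,270), and the rail tip is at crop (240,190). The top view is blocked by the arm. I'll compare the models with the side picture.

```bash
python3 - <<'E'
from fit import *
d0=np.load('im0.npz');d1=np.load('im1.npz');im={"side":d1["side"],"top":d0["top"]}
o=bot.get_obs();T=o["tool_pos"];hy=o["tcp_rot"][2]-np.pi/2
# fork mask fit
bot.capture("side")
for r in bot.outline_of("hanger","side"):
    if np.hypot(*(np.array(r["pixel"])-(252,213)))<8: m=r["mask"].astype(np.float32)
ys,xs=np.where(m>0);print('mask',xs.min(),xs.max(),ys.min(),ys.max())
def c(v,parts):
    r=hmask("side",T[0]+v[0],T[1]+v[1],265,hy,parts)
    return -np.minimum(r,m).sum()/np.maximum(r,m).sum()
for nm,parts in(("fork",HB[2:]),("all",HB),("fork+low",HB[1:])):
    r=min((minimize(c,[0,0],args=(parts,),method='Nelder-Mead',options=dict(initial_simplex=[[a,b],[a+4,b],[a,b+6]])) for a in(-4,2) for b in(-6,0,6)),key=lambda r:r.fun);print(nm,r.x.round(2),round(r.fun,3))
def cost(v,G,ns):
    s=0
    for n in ns:
        w=v[:2]+(np.array(v[4:6]) if n=="side" else 0)
        e,dd=edges(n,[*w,v[2],v[3]]);q=e.astype(np.float32)
        gx,gy=[cv2.remap(k,q[:,:1],q[:,1:],cv2.INTER_LINEAR)[:,0] for k in G[n]]
        s-=np.mean(np.sqrt(np.linalg.norm(gx*dd[:,:1]+gy*dd[:,1:],axis=1)))
    return s
for sg in(1.2,.9):
    G={}
    for n in im:
        g=cv2.GaussianBlur(im[n].astype(np.float32),(0,0),sg)
        G[n]=tuple(np.dstack([cv2.Sobel(g[:,:,k],cv2.CV_32F,a,1-a) for k in range(3)]) for a in(1,0))
    b=[(540,556),(-175,-160),(-.16,-.04),(-.062,.062)]+[(-5,5)]*2
    r=differential_evolution(cost,b,args=(G,["top","side"]),seed=1,maxiter=80,popsize=12);v=r.x
    for nm,w in(("top",v[:4]),("side",[*(v[:2]+v[4:6]),*v[2:4]])):
        P,_,tip,tt=rail_pts(w);print(sg,nm,np.round(w,3),'tip',(tip+6*tt).round(1),'dir',tt.round(3))
img=cv2.resize(im["side"][:,:,::-1],None,fx=8,fy=8,interpolation=cv2.INTER_CUBIC)
dr=lambda P,c:[cv2.circle(img,tuple(np.int32((p+.5)*8)),2,c,-1) for p in P]
w=[*(v[:2]+v[4:6]),*v[2:4]];dr(edges("side",w)[0],(0,0,255))
im2=cv2.resize(im["top"][:,:,::-1],None,fx=8,fy=8,interpolation=cv2.INTER_CUBIC)
[cv2.circle(im2,tuple(np.int32((p+.5)*8)),2,(0,0,255),-1) for p in edges("top",v[:4])[0]]
Rz=R.from_euler('z',hy).as_matrix()
for b in HB[2:4]:
    q=pj("side",b@Rz.T+[T[0],T[1],265]);dr(q,(255,0,0))
cv2.imwrite('pics/o.png',np.hstack([img[175*8:245*8,232*8:282*8],im2[175*8:245*8,297*8:347*8]]))
E
```

```text
mask 241 258 201 218
fork [0.22 2.63] -0.578
all [-0.03 -3.54] -0.365
fork+low [-0.02  0.32] -0.738
1.2 top [ 5.46633e+02 -1.66716e+02 -1.06000e-01  5.60000e-02] tip [485.3 -60.6] dir [-0.999  0.051]
1.2 side [ 5.49381e+02 -1.67198e+02 -1.06000e-01  5.60000e-02] tip [488.1 -61.1] dir [-0.999  0.051]
0.9 top [ 5.46805e+02 -1.67049e+02 -9.90000e-02  5.00000e-02] tip [485.  -60.9] dir [-0.999  0.049]
0.9 side [ 5.49828e+02 -1.67214e+02 -9.90000e-02  5.00000e-02] tip [488.  -61.1] dir [-0.999  0.049]
```

View pics/o.png

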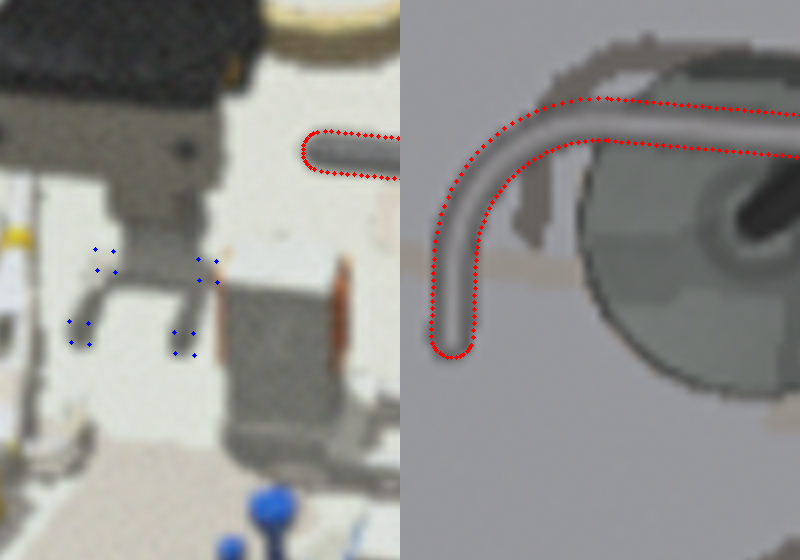

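```bash
cat > chk.py <<'E'
import sys,numpy as np
from h import bot,R
o=bot.get_obs();T=R.from_euler('xyz',o["tcp_rot"]).as_matrix()
f=T.T@o["contact_force"];print('t%.1f'%o["time"],o["tool_pos"].round(2),'yaw %.3f'%o["tcp_rot"][2],'Ftool',f.round(1),'Mtool',(T.T@o["moment"]).round(2),'w%.1f'%o["grip_width"])
sys.exit(int(np.linalg.norm(f)>float(sys.argv[1])))
E
python3 -m jog '[[-7,-0.2,0,0,0,0],[-7,0,0,0,0,0],[-7,0,0,0,0,0],[-5,0,0,0,0,0],[0,0,0,0,0,0.003],[0,0,0,0,0,0]]' >/dev/null && python3 chk.py 4 &&
python3 -m jog '[[-1,0,0,0,0,0],[-1,0,0,0,0,0],[-1,0,0,0,0,0],[-1,0,0,0,0,0]]' >/dev/null && python3 chk.py 4 &&
python3 -m jog '[[-1,0,0,0,0,0],[-1,0,0,0,0,0]]' >/dev/null && python3 chk.py 4 &&
python3 -m jog '[[-1,0,0,0,0,0],[-1,0,0,0,0,0]]' >/dev/null && python3 chk.py 4 &&
python3 -m jog '[[-1,0,0,0,0,0],[-1,0,0,0,0,0]]' >/dev/null && python3 chk.py 4 &&
python3 -m jog '[[-1,0,0,0,0,0],[-1,0,0,0,0,0]]' >/dev/null && python3 chk.py 4 &&
python3 -m jog '[[-1,0,0,0,0,0],[-1,0,0,0,0,0]]' >/dev/null && python3 chk.py 4 &&
python3 -m jog '[[-1,0,0,0,0,0],[-1,0,0,0,0,0]]' >/dev/null && python3 chk.py 4
```

```text
t11.7 [470.79 -60.47 245.92] yaw 3.092 Ftool [ 0.3 -0.4  0.1] Mtool [-0.11 -0.13  0.03] w33.8
t12.1 [474.86 -60.71 246.19] yaw 3.092 Ftool [ 0.3 -0.3  0.7] Mtool [-0.14 -0.19 -0.04] w33.9
t12.3 [476.87 -60.8  246.14] yaw 3.092 Ftool [ 0.8 -0.6 -0.3] Mtool [-0.11 -0.11 -0.03] w33.8
t12.5 [478.88 -60.88 246.08] yaw 3.092 Ftool [-0.3 -0.3  0.3] Mtool [-0.15 -0.13 -0.  ] w34.1
t12.7 [480.9  -60.99 246.1 ] yaw 3.092 Ftool [ 0.1 -0.5  0.7] Mtool [-0.12 -0.17  0.03] w33.6
t12.9 [482.88 -61.08 246.12] yaw 3.092 Ftool [0.5 0.1 0.7] Mtool [-0.09 -0.12 -0.02] w34.0
t13.1 [484.87 -61.19 246.08] yaw 3.092 Ftool [ 0.3 -0.9  2.6] Mtool [-0.12 -0.16  0.07] w34.3
t13.3 [486.88 -61.28 246.1 ] yaw 3.092 Ftool [-0.8  0.4  0.3] Mtool [-0.09 -0.15  0.06] w34.1
```

```bash

python3 -m jog '[[-1,0,0,0,0,0],[-1,0,0,0,0,0],[-1,0,0,0,0,0]]' >/dev/null && python3 chk.py 4 &&
python3 -m jog '[[-1,0,0,0,0,0],[-1,0,0,0,0,0],[-1,0,0,0,0,0]]' >/dev/null && python3 chk.py 4 &&
python3 -m jog '[[-1,0,0,0,0,0],[-1,0,0,0,0,0],[-1,0,0,0,0,0]]' >/dev/null && python3 chk.py 4 &&
python3 -m jog '[[-1,0,0,0,0,0],[-1,0,0,0,0,0],[-1,0,0,0,0,0]]' >/dev/null && python3 chk.py 4 &&
python3 -m jog '[[-1,0,0,0,0,0],[-1,0,0,0,0,0],[-1,0,0,0,0,0],[0,0,0,0,0,0],[0,0,0,0,0,0]]' >/dev/null && python3 chk.py 4
python3 - <<'E'
from fit import *
im=bot.capture("side")[175:235,225:305,::-1]
cv2.imwrite('pics/t.png',cv2.resize(np.ascontiguousarray(im),None,fx=8,fy=8,interpolation=cv2.INTER_CUBIC))
E
```

```text
t13.6 [489.87 -61.43 246.11] yaw 3.092 Ftool [-0.1 -0.5  1.2] Mtool [-0.13 -0.23 -0.04] w33.4
t13.9 [492.87 -61.6  246.13] yaw 3.092 Ftool [0.9 0.2 1.2] Mtool [-0.09 -0.12  0.08] w34.1
t14.2 [495.86 -61.75 246.11] yaw 3.092 Ftool [0.6 0.6 1. ] Mtool [-0.16 -0.15 -0.01] w33.7
t14.5 [498.84 -61.87 246.09] yaw 3.092 Ftool [-0.6 -0.8  1.7] Mtool [-0.07 -0.11  0.01] w33.9
t15.0 [501.75 -62.   246.09] yaw 3.092 Ftool [0.4 0.3 1. ] Mtool [-0.09 -0.18 -0.03] w33.8
```

View pics/t.png

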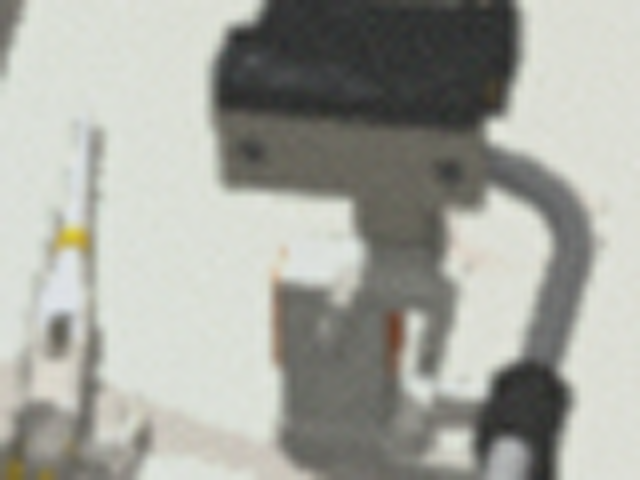

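```bash
sed -i 's/^f=T.T@o\["contact_force"\]/L=[]\nfor _ in range(4): bot.capture("side"); q=bot.get_obs(); L.append(np.r_[q["contact_force"],q["moment"]])\nL=np.mean(L,0);o=q;o["contact_force"]=L[:3];o["moment"]=L[3:]\nf=T.T@o["contact_force"]/' chk.py; sed -i 's/\.round(1),/.round(2),/;s/moment"\]).round(2)/moment"]).round(3)/' chk.py
python3 chk.py 4
python3 -m jog '[[0,0.5,0,0,0,0]]' >/dev/null && python3 chk.py 3 &&
python3 -m jog '[[0,0.3,0,0,0,0]]' >/dev/null && python3 chk.py 3 &&
python3 -m jog '[[0,0.3,0,0,0,0]]' >/dev/null && python3 chk.py 3 &&
python3 -m jog '[[0,0.3,0,0,0,0]]' >/dev/null && python3 chk.py 3
```

```text
t15.2 [501.75 -62.02 246.12] yaw 3.092 Ftool [0.42 0.19 0.74] Mtool [-0.106 -0.131 -0.045] w33.8
t15.6 [501.8  -61.51 246.13] yaw 3.092 Ftool [ 0.24 -0.07  1.05] Mtool [-0.12  -0.138  0.001] w34.1
t15.8 [501.83 -61.24 246.13] yaw 3.092 Ftool [ 0.16 -0.14  0.85] Mtool [-0.11  -0.155  0.013] w33.4
t16.1 [501.82 -61.13 246.11] yaw 3.092 Ftool [ 0.03 -1.15  0.82] Mtool [ 0.083 -0.142  0.005] w34.1
t16.4 [501.83 -61.06 246.14] yaw 3.092 Ftool [ 0.03 -3.83  0.94] Mtool [ 0.497 -0.135  0.01 ] w34.1
```

```bash

python3 -m jog '[[0,-1,0,0,0,0],[0,-1,0,0,0,0]]' >/dev/null && python3 chk.py 3 &&
python3 -m jog '[[0,-0.3,0,0,0,0]]' >/dev/null && python3 chk.py 3 &&
python3 -m jog '[[0,-0.3,0,0,0,0]]' >/dev/null && python3 chk.py 3 &&
python3 -m jog '[[0,-0.3,0,0,0,0]]' >/dev/null && python3 chk.py 3
```

```text
t16.9 [501.75 -62.39 246.14] yaw 3.092 Ftool [ 0.19 -0.25  0.22] Mtool [-0.092 -0.149 -0.01 ] w33.6
t17.1 [501.73 -62.9  246.1 ] yaw 3.092 Ftool [-0.34 -0.1   0.18] Mtool [-0.089 -0.143  0.028] w33.8
t17.4 [501.71 -63.02 246.12] yaw 3.092 Ftool [0.31 1.37 1.03] Mtool [-0.349 -0.151 -0.005] w33.6
t17.8 [501.71 -63.09 246.11] yaw 3.092 Ftool [-1.08  3.75  0.15] Mtool [-0.716 -0.179  0.013] w33.9
```

```bash

python3 -m jog '[[0,0.7,0,0,0,0],[0,0.72,0,0,0,0],[-2,0,0,0,0,0],[-2,0,0,0,0,0],[-2,0,0,0,0,0],[-2,0,0,0,0,0],[0,0,0,0,0,0]]' >/dev/null && python3 chk.py 3 &&
python3 -m jog '[[-1,0,0,0,0,0],[-0.5,0,0,0,0,0]]' >/dev/null && python3 chk.py 2.5 &&
python3 -m jog '[[-0.8,0,0,0,0,0]]' >/dev/null && python3 chk.py 2.5 &&
python3 -m jog '[[-0.8,0,0,0,0,0]]' >/dev/null && python3 chk.py 2.5 &&
python3 -m jog '[[-0.8,0,0,0,0,0]]' >/dev/null && python3 chk.py 2.5 &&
python3 -m jog '[[-0.8,0,0,0,0,0]]' >/dev/null && python3 chk.py 2.5 &&
python3 -m jog '[[-0.8,0,0,0,0,0]]' >/dev/null && python3 chk.py 2.5 &&
python3 -m jog '[[-0.8,0,0,0,0,0]]' >/dev/null && python3 chk.py 2.5
```

```text
t18.6 [509.7  -62.51 246.09] yaw 3.092 Ftool [ 0.64 -0.32  0.55] Mtool [-0.099 -0.114  0.023] w33.7
t19.1 [511.24 -62.57 246.11] yaw 3.092 Ftool [-0.06  0.35  0.65] Mtool [-0.092 -0.144  0.012] w33.7
t19.4 [512.07 -62.61 246.1 ] yaw 3.092 Ftool [-0.5  -0.42  0.7 ] Mtool [-0.097 -0.15  -0.029] w34.0
t19.6 [512.88 -62.67 246.1 ] yaw 3.092 Ftool [ 0.3  -0.12  0.8 ] Mtool [-0.116 -0.142  0.006] w33.8
t19.9 [513.69 -62.69 246.12] yaw 3.092 Ftool [0.09 0.09 0.51] Mtool [-0.105 -0.138  0.007] w33.9
t20.2 [514.5  -62.79 246.11] yaw 3.092 Ftool [-0.19 -0.12  0.53] Mtool [-0.066 -0.123 -0.017] w33.5
t20.6 [515.26 -62.86 246.08] yaw 3.092 Ftool [-0.01 -0.38  1.01] Mtool [-0.005 -0.105 -0.004] w33.9
t20.9 [515.98 -62.97 246.06] yaw 3.092 Ftool [ 0.49 -1.61  0.64] Mtool [ 0.097 -0.019 -0.001] w33.9
```

```bash
cat > path.py <<'E'
from fit import *
def rod(J=(515.6,-62.75),al=.049,psi=-.10):
    "polyline of rod axis from leg tip to stop, world"
    u=np.array([np.cos(al),-np.sin(al)]);n=np.array([-np.sin(al),-np.cos(al)]);J=np.array(J)
    a=np.arange(0,np.pi/2,.005);C=J+42*n
    leg=[J-u*s for s in np.arange(28,0,-.25)]
    arc=[C-42*n*np.cos(t)+42*u*np.sin(t) for t in a]
    E=C+42*u;d=-np.array([-np.sin(psi),np.cos(psi)])
    st=[E+d*s for s in np.arange(0,61,.25)]
    return np.array(leg+arc+st),E,E+61*d
def path(step,**k):
    P,E,S=rod(**k);s=np.r_[0,np.cumsum(np.linalg.norm(np.diff(P,axis=0),axis=1))]
    out=[]
    for c in np.arange(20,s[-1]-8,step):
        Q=P[abs(s-c)<=10.3];q=P[np.argmin(abs(s-c))]
        best=None
        t=Q[-1]-Q[0];th0=np.arctan2(t[1],t[0])
        def f(th):
            m=np.array([-np.sin(th),np.cos(th)]);r=(Q-q)@m;return (r.max()-r.min())/2
        from scipy.optimize import minimize_scalar
        r=minimize_scalar(f,bounds=(th0-.08,th0+.08),method='bounded');th=r.x
        m=np.array([-np.sin(th),np.cos(th)]);rr=(Q-q)@m
        ctr=q+m*(rr.max()+rr.min())/2
        out.append([*ctr,th,.9-r.fun])   # th: heading of advance; tool yaw=th+pi
    return np.array(out),S
def rows(pos,yaw,W):
    L=[]
    for w in W:
        ty=w[2]+np.pi;dw=(ty-yaw+np.pi)%(2*np.pi)-np.pi
        d=w[:2]-pos;c,s=np.cos(yaw),np.sin(yaw)
        L.append([d@[c,s],d@[s,-c],-dw]);pos=w[:2];yaw=ty
    return np.round(L,3)
E
python3 - <<'E'
from path import *
W,S=path(2.);print('stop',S)
o=bot.get_obs();p=np.array([516.05,-62.8]);y=3.092
i=np.argmin(np.hypot(*(W[:,:2]-p).T))+1
L=rows(p,y,W[i:])
for k,(w,l) in enumerate(zip(W[i:],L)): print(k,w.round(3),l)
E
```

```text
stop [ 549.40257412 -167.45201973]
0 [ 5.17639e+02 -6.33080e+01 -1.35000e-01  4.66000e-01] [-1.612 -0.428  0.086]
1 [ 5.19486e+02 -6.36310e+01 -1.67000e-01  3.85000e-01] [-1.874 -0.071  0.032]
2 [ 5.21527e+02 -6.40410e+01 -2.01000e-01  3.34000e-01] [-2.08  -0.065  0.034]
3 [ 5.23339e+02 -6.44840e+01 -2.43000e-01  2.91000e-01] [-1.865 -0.072  0.041]
4 [ 5.25339e+02 -6.50330e+01 -2.86000e-01  2.83000e-01] [-2.073 -0.052  0.043]
5 [ 5.27109e+02 -6.56000e+01 -3.37000e-01  2.86000e-01] [-1.858 -0.045  0.05 ]
6 [ 5.29049e+02 -6.63290e+01 -3.82000e-01  2.86000e-01] [-2.072 -0.047  0.045]
7 [ 5.30756e+02 -6.70640e+01 -4.31000e-01  2.86000e-01] [-1.859 -0.046  0.05 ]
8 [ 5.32618e+02 -6.79720e+01 -4.77000e-01  2.86000e-01] [-2.072 -0.047  0.045]
9 [ 5.34249e+02 -6.88660e+01 -5.26000e-01  2.86000e-01] [-1.859 -0.046  0.05 ]
10 [ 5.36016e+02 -6.99470e+01 -5.72000e-01  2.86000e-01] [-2.072 -0.047  0.045]
11 [ 5.37554e+02 -7.09920e+01 -6.22000e-01  2.86000e-01] [-1.859 -0.046  0.05 ]
12 [ 5.39211e+02 -7.22360e+01 -6.66000e-01  2.86000e-01] [-2.072 -0.047  0.045]
13 [ 5.40644e+02 -7.34210e+01 -7.17
[... 2363 characters left out ...]
134.617   -1.671    0.9  ] [-2. -0. -0.]
47 [ 552.497 -136.607   -1.671    0.9  ] [-2.  0.  0.]
48 [ 552.298 -138.597   -1.671    0.9  ] [-2. -0. -0.]
49 [ 552.098 -140.587   -1.671    0.9  ] [-2. -0. -0.]
50 [ 551.898 -142.577   -1.671    0.9  ] [-2. -0.  0.]
51 [ 551.699 -144.567   -1.671    0.9  ] [-2.  0. -0.]
52 [ 551.499 -146.557   -1.671    0.9  ] [-2. -0. -0.]
53 [ 551.299 -148.547   -1.671    0.9  ] [-2. -0. -0.]
54 [ 551.1   -150.537   -1.671    0.9  ] [-2.  0. -0.]
55 [ 550.9   -152.527   -1.671    0.9  ] [-2. -0. -0.]
56 [ 550.7   -154.517   -1.671    0.9  ] [-2. -0. -0.]
57 [ 550.501 -156.507   -1.671    0.9  ] [-2.  0.  0.]
58 [ 550.301 -158.497   -1.671    0.9  ] [-2. -0. -0.]
```

```bash

python3 -m jog '[[-0.8,-0.2,0,0,0,0.043],[-0.8,-0.2,0,0,0,0.043]]' >/dev/null && python3 chk.py 3.5 &&
python3 -m jog '[[-1.9,-0.07,0,0,0,0.032]]' >/dev/null && python3 chk.py 3.5 &&
python3 -m jog '[[-2.05,-0.07,0,0,0,0.034]]' >/dev/null && python3 chk.py 3.5 &&
python3 -m jog '[[-1.9,-0.07,0,0,0,0.041]]' >/dev/null && python3 chk.py 3.5 &&
python3 -m jog '[[-2.05,-0.05,0,0,0,0.043]]' >/dev/null && python3 chk.py 3.5
```

```text
t21.2 [517.7  -63.2  246.12] yaw 3.007 Ftool [-0.41  0.66  0.64] Mtool [-0.104 -0.136 -0.016] w33.9
t21.6 [519.45 -63.59 246.08] yaw 2.975 Ftool [-0.23  0.35  0.82] Mtool [-0.106 -0.132  0.012] w33.8
t21.9 [521.41 -64.04 246.09] yaw 2.941 Ftool [ 0.01 -0.05  0.29] Mtool [-0.105 -0.159  0.037] w34.1
t22.1 [523.24 -64.48 246.08] yaw 2.900 Ftool [ 0.26 -0.44  0.6 ] Mtool [-0.118 -0.144  0.012] w33.8
t22.4 [525.24 -65.06 246.11] yaw 2.858 Ftool [-0.12 -0.1   0.49] Mtool [-0.106 -0.119  0.035] w33.6
```

Contact-free so far. Continuing round the arc.

```bash

python3 -m jog '[[-1.96,-0.046,0,0,0,0.0475]]' >/dev/null && python3 chk.py 3 &&
python3 -m jog '[[-1.96,-0.046,0,0,0,0.0475]]' >/dev/null && python3 chk.py 3 &&
python3 -m jog '[[-1.96,-0.046,0,0,0,0.0475]]' >/dev/null && python3 chk.py 3 &&
python3 -m jog '[[-1.96,-0.046,0,0,0,0.0475]]' >/dev/null && python3 chk.py 3 &&
python3 -m jog '[[-1.96,-0.046,0,0,0,0.0475]]' >/dev/null && python3 chk.py 3 &&
python3 -m jog '[[-1.96,-0.046,0,0,0,0.0475]]' >/dev/null && python3 chk.py 3 &&
python3 -m jog '[[-1.96,-0.046,0,0,0,0.0475]]' >/dev/null && python3 chk.py 3 &&
python3 -m jog '[[-1.96,-0.046,0,0,0,0.0475]]' >/dev/null && python3 chk.py 3
```

```text
t22.8 [527.11 -65.67 246.09] yaw 2.810 Ftool [-0.48 -0.68  0.3 ] Mtool [-0.058 -0.128 -0.005] w34.0
t23.1 [528.97 -66.42 246.1 ] yaw 2.763 Ftool [ 0.   -0.49  0.19] Mtool [-0.018 -0.132  0.028] w33.9
t23.4 [530.79 -67.2  246.1 ] yaw 2.715 Ftool [-0.74 -1.08  1.17] Mtool [ 0.011 -0.16  -0.002] w33.8
t23.6 [532.54 -68.04 246.09] yaw 2.668 Ftool [-0.15 -1.34  0.97] Mtool [ 0.108 -0.156  0.003] w33.9
t23.9 [534.21 -69.01 246.07] yaw 2.620 Ftool [-0.51 -1.57  0.83] Mtool [ 0.162 -0.106  0.019] w33.9
t24.2 [535.86 -70.03 246.06] yaw 2.573 Ftool [ 0.07 -2.29  1.2 ] Mtool [ 0.248 -0.14  -0.008] w33.6
t24.6 [537.49 -71.16 246.06] yaw 2.525 Ftool [-0.05 -3.08  1.02] Mtool [ 0.349 -0.099 -0.011] w33.6
```

```bash

python3 -m jog '[[0,-0.5,0,0,0,0],[0,0,0,0,0,0]]' >/dev/null; python3 chk.py 3
python3 - <<'E'
from path import *
W,S=path(2.,J=(514.5,-62.7));o=bot.get_obs();p=o["tool_pos"][:2];y=o["tcp_rot"][2]
h=np.array([-np.cos(y),-np.sin(y)])
i=[k for k,w in enumerate(W) if (w[:2]-p)@h>1.2 and np.hypot(*(w[:2]-p))<5][0]
L=rows(p,y,W[i:i+36:1])
for w,l in zip(W[i:],L): print(w.round(2),l)
E
```

```text
t24.9 [537.41 -71.28 246.12] yaw 2.524 Ftool [ 0.2  -1.23  1.33] Mtool [ 0.042 -0.093 -0.013] w33.8
[ 5.3954e+02 -7.3370e+01 -7.2000e-01  2.9000e-01] [-2.946 -0.469  0.099]
[ 5.4108e+02 -7.4770e+01 -7.6000e-01  2.9000e-01] [-2.072 -0.047  0.045]
[ 5.4239e+02 -7.6080e+01 -8.1000e-01  2.9000e-01] [-1.859 -0.046  0.05 ]
[ 5.4378e+02 -7.7620e+01 -8.6000e-01  2.9000e-01] [-2.072 -0.047  0.045]
[ 5.4496e+02 -7.9050e+01 -9.1000e-01  2.9000e-01] [-1.859 -0.046  0.05 ]
[ 5.4619e+02 -8.0720e+01 -9.5000e-01  2.7000e-01] [-2.069 -0.059  0.047]
[ 5.4724e+02 -8.2250e+01 -1.0000e+00  2.9000e-01] [-1.86  -0.029  0.048]
[ 5.4831e+02 -8.4030e+01 -1.0500e+00  2.7000e-01] [-2.069 -0.059  0.047]
[ 5.4931e+02 -8.5840e+01 -1.1000e+00  2.9000e-01] [-2.07  -0.039  0.048]
[ 5.5012e+02 -8.7520e+01 -1.1500e+00  2.9000e-01] [-1.859 -0.046  0.05 ]
[ 5.5093e+02 -8.9420e+01 -1.1900e+00  2.9000e-01] [-2.072 -0.047  0.045]
[ 5.5157e+02 -9.1170e+01 -1.2400e+00  2.9000e-01] [-1.859 -0.046  0.05 ]
[ 5.522e+02 -9.314e+01 -1.290e+00  2.900e-01] [-2.072 -0.047  0.045]
[ 5.5267e+02 -9.4940e+01 -1.3400e+00  2.9000e-01] [-1.8
[... 588 characters left out ...]
112.67   -1.65    0.73] [-1.998 -0.003  0.016]
[ 553.58 -114.67   -1.66    0.83] [-1.999 -0.006  0.013]
[ 553.39 -116.66   -1.67    0.89] [-2.    -0.007  0.007]
[ 553.19 -118.65   -1.67    0.9 ] [-2.e+00 -1.e-03  1.e-03]
[ 552.99 -120.64   -1.67    0.9 ] [-2. -0. -0.]
[ 552.8  -122.63   -1.67    0.9 ] [-2. -0. -0.]
[ 552.6  -124.62   -1.67    0.9 ] [-2.  0. -0.]
[ 552.4  -126.61   -1.67    0.9 ] [-2. -0. -0.]
[ 552.2  -128.6    -1.67    0.9 ] [-2. -0. -0.]
[ 552.   -130.59   -1.67    0.9 ] [-2.  0. -0.]
[ 551.8  -132.58   -1.67    0.9 ] [-2. -0. -0.]
[ 551.6  -134.57   -1.67    0.9 ] [-2. -0. -0.]
[ 551.4  -136.56   -1.67    0.9 ] [-2. -0.  0.]
[ 551.2  -138.55   -1.67    0.9 ] [-2.  0. -0.]
```

```bash

python3 -m jog '[[0,-0.25,0,0,0,0.025],[-1.45,-0.12,0,0,0,0.037]]' >/dev/null && python3 chk.py 3 &&
python3 -m jog '[[-1.5,-0.06,0,0,0,0.037]]' >/dev/null && python3 chk.py 3 &&
python3 -m jog '[[-1.96,-0.06,0,0,0,0.0475]]' >/dev/null && python3 chk.py 3 &&
python3 -m jog '[[-1.96,-0.06,0,0,0,0.0475]]' >/dev/null && python3 chk.py 3 &&
python3 -m jog '[[-1.96,-0.05,0,0,0,0.0475]]' >/dev/null && python3 chk.py 3 &&
python3 -m jog '[[-1.96,-0.05,0,0,0,0.0475]]' >/dev/null && python3 chk.py 3 &&
python3 -m jog '[[-1.96,-0.046,0,0,0,0.0475]]' >/dev/null && python3 chk.py 3
```

```text
t25.4 [538.42 -72.54 246.18] yaw 2.462 Ftool [-0.32 -0.37  0.92] Mtool [-0.046 -0.12   0.015] w33.9
t25.6 [539.45 -73.5  246.12] yaw 2.425 Ftool [-0.1  -0.55  0.4 ] Mtool [-0.091 -0.108 -0.004] w34.1
t25.9 [540.84 -74.85 246.12] yaw 2.378 Ftool [0.1  0.03 0.49] Mtool [-0.118 -0.086  0.001] w33.9
t26.2 [542.15 -76.24 246.09] yaw 2.331 Ftool [ 0.24 -0.08  0.75] Mtool [-0.13  -0.07  -0.007] w33.7
t26.6 [543.47 -77.71 246.12] yaw 2.284 Ftool [-0.12 -0.04  0.71] Mtool [-0.12  -0.092  0.009] w33.6
t26.9 [544.7  -79.23 246.09] yaw 2.236 Ftool [0.01 0.17 0.53] Mtool [-0.127 -0.054 -0.006] w33.8
t27.1 [545.9  -80.8  246.11] yaw 2.189 Ftool [-0.27 -0.01  1.08] Mtool [-0.15  -0.064  0.002] w33.9
```

```bash

python3 -m jog '[[-1.96,-0.046,0,0,0,0.0475]]' >/dev/null && python3 chk.py 3 &&
python3 -m jog '[[-1.96,-0.046,0,0,0,0.0475]]' >/dev/null && python3 chk.py 3 &&
python3 -m jog '[[-1.96,-0.046,0,0,0,0.0475]]' >/dev/null && python3 chk.py 3 &&
python3 -m jog '[[-1.96,-0.046,0,0,0,0.0475]]' >/dev/null && python3 chk.py 3 &&
python3 -m jog '[[-1.96,-0.046,0,0,0,0.0475]]' >/dev/null && python3 chk.py 3 &&
python3 -m jog '[[-1.96,-0.046,0,0,0,0.0475]]' >/dev/null && python3 chk.py 3 &&
python3 -m jog '[[-1.96,-0.046,0,0,0,0.0475]]' >/dev/null && python3 chk.py 3 &&
python3 -m jog '[[-1.96,-0.046,0,0,0,0.0475]]' >/dev/null && python3 chk.py 3 &&
python3 -m jog '[[-1.96,-0.046,0,0,0,0.0475]]' >/dev/null && python3 chk.py 3
```

```text
t27.4 [546.96 -82.44 246.1 ] yaw 2.141 Ftool [-0.08  0.07  0.86] Mtool [-0.134 -0.086 -0.011] w34.0
t27.8 [547.99 -84.1  246.11] yaw 2.094 Ftool [-0.24 -0.15  0.69] Mtool [-0.108 -0.068 -0.021] w34.1
t28.1 [548.93 -85.84 246.1 ] yaw 2.046 Ftool [0.06 0.33 0.45] Mtool [-0.103 -0.066 -0.001] w33.4
t28.4 [549.8  -87.6  246.12] yaw 1.999 Ftool [ 0.55 -0.17  1.15] Mtool [-0.094 -0.051 -0.   ] w33.5
t28.6 [550.55 -89.39 246.09] yaw 1.951 Ftool [-0.22  0.07  0.65] Mtool [-0.098 -0.045 -0.005] w33.9
t28.9 [551.24 -91.24 246.11] yaw 1.904 Ftool [-0.33 -0.35  0.46] Mtool [-0.103 -0.058 -0.027] w33.9
t29.2 [551.84 -93.09 246.09] yaw 1.856 Ftool [-0.24  0.13  0.58] Mtool [-0.078 -0.052  0.008] w33.9
t29.6 [552.35 -95.02 246.11] yaw 1.809 Ftool [-0.24 -0.12  0.7 ] Mtool [-0.094 -0.087 -0.004] w34.1
t29.9 [552.77 -96.92 246.11] yaw 1.761 Ftool [-0.18 -0.43  0.75] Mtool [-0.128 -0.018 -0.012] w33.8
```

```bash

python3 -m jog '[[-1.86,-0.048,0,0,0,0.051]]' >/dev/null && python3 chk.py 3 &&
python3 -m jog '[[-2.07,-0.036,0,0,0,0.044]]' >/dev/null && python3 chk.py 3 &&
python3 -m jog '[[-1.87,-0.002,0,0,0,0.042]]' >/dev/null && python3 chk.py 3 &&
python3 -m jog '[[-2.08,-0.004,0,0,0,0.034]]' >/dev/null && python3 chk.py 3 &&
python3 -m jog '[[-1.91,0.013,0,0,0,0.032]]' >/dev/null && python3 chk.py 3 &&
python3 -m jog '[[-1.99,0.008,0,0,0,0.025]]' >/dev/null && python3 chk.py 3 &&
python3 -m jog '[[-2,0.01,0,0,0,0.023]]' >/dev/null && python3 chk.py 3 &&
python3 -m jog '[[-2,0,0,0,0,0.016]]' >/dev/null && python3 chk.py 3 &&
python3 -m jog '[[-2,-0.006,0,0,0,0.013]]' >/dev/null && python3 chk.py 3
```

```text
Traceback (most recent call last):
  File "chk.py", line 5, in <module>
    for _ in range(4): bot.capture("side"); q=bot.get_obs(); L.append(np.r_[q["contact_force"],q["moment"]])
                       ~~~~~~~~~~~^^^^^^^^
ValueError: 200 camera calls are used up
```

Camera calls are used up (the force averaging consumed them); from here on I go by force and pose alone.

```bash
sed -i '/^for _ in/d;/^L=\[\]/d;/^L=np.mean/d' chk.py; cat chk.py; python3 chk.py 3.5 &&
python3 -m jog '[[-2.07,-0.036,0,0,0,0.044],[0,0,0,0,0,0]]' >/dev/null && python3 chk.py 3.5 &&
python3 -m jog '[[-1.87,-0.002,0,0,0,0.042],[0,0,0,0,0,0]]' >/dev/null && python3 chk.py 3.5 &&
python3 -m jog '[[-2.08,-0.004,0,0,0,0.034],[0,0,0,0,0,0]]' >/dev/null && python3 chk.py 3.5 &&
python3 -m jog '[[-1.91,0.013,0,0,0,0.032],[0,0,0,0,0,0]]' >/dev/null && python3 chk.py 3.5 &&
python3 -m jog '[[-1.99,0.008,0,0,0,0.025],[0,0,0,0,0,0]]' >/dev/null && python3 chk.py 3.5
```

```text
import sys,numpy as np
from h import bot,R
o=bot.get_obs();T=R.from_euler('xyz',o["tcp_rot"]).as_matrix()
f=T.T@o["contact_force"];print('t%.1f'%o["time"],o["tool_pos"].round(2),'yaw %.3f'%o["tcp_rot"][2],'Ftool',f.round(2),'Mtool',(T.T@o["moment"]).round(3),'w%.1f'%o["grip_width"])
sys.exit(int(np.linalg.norm(f)>float(sys.argv[1])))
t30.1 [553.06 -98.83 246.11] yaw 1.709 Ftool [-0.13 -0.1   0.38] Mtool [-0.033 -0.077  0.026] w34.0
t30.2 [ 553.35 -100.93  246.11] yaw 1.666 Ftool [-0.32 -0.1   1.65] Mtool [-0.063 -0.021 -0.019] w33.7
t30.4 [ 553.51 -102.75  246.11] yaw 1.624 Ftool [0.93 0.13 0.04] Mtool [-0.097 -0.063  0.015] w33.8
t30.6 [ 553.64 -104.85  246.14] yaw 1.590 Ftool [-0.27  0.34  0.74] Mtool [-0.115 -0.04  -0.042] w33.7
t30.9 [ 553.7  -106.83  246.13] yaw 1.556 Ftool [ 0.77 -0.01  0.25] Mtool [-0.112  0.014  0.007] w33.7
t31.1 [ 553.66 -108.93  246.11] yaw 1.531 Ftool [0.46 1.07 0.71] Mtool [-0.107  0.004  0.016] w33.9
```

```bash

python3 -m jog '[[-2,0.01,0,0,0,0.023],[0,0,0,0,0,0]]' >/dev/null && python3 chk.py 3.5 &&
python3 -m jog '[[-2,0,0,0,0,0.016],[0,0,0,0,0,0]]' >/dev/null && python3 chk.py 3.5 &&
python3 -m jog '[[-2,0,0,0,0,0.013],[0,0,0,0,0,0]]' >/dev/null && python3 chk.py 3.5 &&
python3 -m jog '[[-2,0,0,0,0,0.007],[0,0,0,0,0,0]]' >/dev/null && python3 chk.py 3.5 &&
python3 -m jog '[[-2,0,0,0,0,0],[0,0,0,0,0,0]]' >/dev/null && python3 chk.py 3.5 &&
python3 -m jog '[[-2,0,0,0,0,0],[0,0,0,0,0,0]]' >/dev/null && python3 chk.py 3.5 &&
python3 -m jog '[[-2,0,0,0,0,0],[0,0,0,0,0,0]]' >/dev/null && python3 chk.py 3.5 &&
python3 -m jog '[[-2,0,0,0,0,0],[0,0,0,0,0,0]]' >/dev/null && python3 chk.py 3.5 &&
python3 -m jog '[[-2,0,0,0,0,0],[0,0,0,0,0,0]]' >/dev/null && python3 chk.py 3.5 &&
python3 -m jog '[[-2,0,0,0,0,0],[0,0,0,0,0,0]]' >/dev/null && python3 chk.py 3.5
```

```text
t31.2 [ 553.59 -110.93  246.11] yaw 1.507 Ftool [-0.1   0.32  1.12] Mtool [-0.102 -0.034 -0.013] w34.0
t31.4 [ 553.42 -112.94  246.1 ] yaw 1.491 Ftool [-0.48 -0.93  1.07] Mtool [-0.089 -0.009 -0.019] w34.1
t31.6 [ 553.29 -114.93  246.13] yaw 1.479 Ftool [0.5  0.94 0.95] Mtool [-0.102  0.007 -0.003] w33.9
t31.9 [ 553.09 -116.92  246.11] yaw 1.472 Ftool [0.34 0.69 0.99] Mtool [-0.098 -0.026  0.04 ] w34.0
t32.0 [ 552.89 -118.95  246.12] yaw 1.472 Ftool [-0.34 -0.27  0.8 ] Mtool [-0.151 -0.009  0.028] w34.0
t32.2 [ 552.69 -120.89  246.12] yaw 1.472 Ftool [-0.52 -0.3   0.36] Mtool [-0.097  0.004 -0.023] w33.8
t32.5 [ 552.48 -122.91  246.1 ] yaw 1.472 Ftool [0.03 0.4  0.99] Mtool [-0.042 -0.034  0.02 ] w33.7
t32.6 [ 552.29 -124.91  246.1 ] yaw 1.472 Ftool [0.46 0.49 0.78] Mtool [-0.111 -0.008 -0.   ] w34.1
t32.9 [ 552.13 -126.87  246.12] yaw 1.472 Ftool [0.21 0.23 1.26] Mtool [-0.064  0.015 -0.044] w33.8
t33.0 [ 551.9  -128.87  246.1 ] yaw 1.472 Ftool [-0.15 -0.28  0.32] Mtool [-0.121 -0.034  0.029] w33.7
```

```bash

python3 -m jog '[[-2,0,0,0,0,0],[-2,0,0,0,0,0],[0,0,0,0,0,0]]' >/dev/null && python3 chk.py 3.5 &&
python3 -m jog '[[-2,0,0,0,0,0],[-2,0,0,0,0,0],[0,0,0,0,0,0]]' >/dev/null && python3 chk.py 3.5 &&
python3 -m jog '[[-2,0,0,0,0,0],[-2,0,0,0,0,0],[0,0,0,0,0,0]]' >/dev/null && python3 chk.py 3.5 &&
python3 -m jog '[[-2,0,0,0,0,0],[-2,0,0,0,0,0],[0,0,0,0,0,0]]' >/dev/null && python3 chk.py 3.5 &&
python3 -m jog '[[-2,0,0,0,0,0],[-2,0,0,0,0,0],[0,0,0,0,0,0]]' >/dev/null && python3 chk.py 3.5 &&
python3 -m jog '[[-1,0,0,0,0,0],[-1,0,0,0,0,0],[0,0,0,0,0,0]]' >/dev/null && python3 chk.py 3 &&
python3 -m jog '[[-0.5,0,0,0,0,0],[-0.5,0,0,0,0,0],[0,0,0,0,0,0]]' >/dev/null && python3 chk.py 3 &&
python3 -m jog '[[-0.5,0,0,0,0,0],[-0.5,0,0,0,0,0],[0,0,0,0,0,0]]' >/dev/null && python3 chk.py 3
```

```text
t33.4 [ 551.52 -132.94  246.1 ] yaw 1.472 Ftool [0.14 0.28 1.61] Mtool [-0.084 -0.009 -0.027] w33.6
t33.6 [ 551.12 -136.88  246.1 ] yaw 1.472 Ftool [-0.46  0.53  0.48] Mtool [-0.079 -0.027  0.004] w34.0
t34.0 [ 550.71 -140.89  246.09] yaw 1.472 Ftool [-0.28 -0.16  1.17] Mtool [-0.066 -0.007 -0.014] w33.5
t34.2 [ 550.32 -144.83  246.11] yaw 1.472 Ftool [1.21 0.75 1.36] Mtool [-0.084 -0.04  -0.01 ] w33.9
t34.5 [ 549.94 -148.82  246.12] yaw 1.472 Ftool [ 0.15 -0.27  1.1 ] Mtool [-0.084 -0.041 -0.052] w34.1
t34.9 [ 549.76 -150.64  246.12] yaw 1.472 Ftool [0.35 0.5  0.59] Mtool [-0.08  -0.006  0.004] w34.0
t35.1 [ 549.66 -151.61  246.11] yaw 1.472 Ftool [-0.93 -0.41  1.4 ] Mtool [-0.151 -0.017  0.07 ] w34.1
t35.5 [ 549.55 -152.6   246.12] yaw 1.472 Ftool [-0.13  0.32  0.16] Mtool [-0.119 -0.023 -0.018] w33.7
```

```bash

python3 -m jog '[[-0.5,0,0,0,0,0],[-0.5,0,0,0,0,0],[0,0,0,0,0,0]]' >/dev/null && python3 chk.py 2.5 &&
python3 -m jog '[[-0.5,0,0,0,0,0],[-0.5,0,0,0,0,0],[0,0,0,0,0,0]]' >/dev/null && python3 chk.py 2.5 &&
python3 -m jog '[[-0.5,0,0,0,0,0],[0,0,0,0,0,0]]' >/dev/null && python3 chk.py 2.5 &&
python3 -m jog '[[-0.5,0,0,0,0,0],[0,0,0,0,0,0]]' >/dev/null && python3 chk.py 2.5 &&
python3 -m jog '[[-0.5,0,0,0,0,0],[0,0,0,0,0,0]]' >/dev/null && python3 chk.py 2.5 &&
python3 -m jog '[[-0.4,0,0,0,0,0],[0,0,0,0,0,0]]' >/dev/null && python3 chk.py 2.5 &&
python3 -m jog '[[-0.4,0,0,0,0,0],[0,0,0,0,0,0]]' >/dev/null && python3 chk.py 2.5 &&
python3 -m jog '[[-0.4,0,0,0,0,0],[0,0,0,0,0,0]]' >/dev/null && python3 chk.py 2.5 &&
python3 -m jog '[[-0.4,0,0,0,0,0],[0,0,0,0,0,0]]' >/dev/null && python3 chk.py 2.5 &&
python3 -m jog '[[-0.4,0,0,0,0,0],[0,0,0,0,0,0]]' >/dev/null && python3 chk.py 2.5 &&
python3 -m jog '[[-0.4,0,0,0,0,0],[0,0,0,0,0,0]]' >/dev/null && python3 chk.py 2.5
```

```text
t35.8 [ 549.46 -153.62  246.1 ] yaw 1.472 Ftool [-0.11  0.67  1.07] Mtool [-0.067 -0.02  -0.002] w34.1
t36.0 [ 549.37 -154.61  246.11] yaw 1.472 Ftool [0.51 0.56 0.9 ] Mtool [-0.109  0.015 -0.027] w33.8
t36.2 [ 549.32 -155.06  246.12] yaw 1.472 Ftool [0.22 0.38 0.44] Mtool [-0.102 -0.019  0.022] w34.0
t36.5 [ 549.3  -155.55  246.11] yaw 1.472 Ftool [-0.5  -0.31  1.14] Mtool [-0.058 -0.042 -0.016] w33.9
t36.6 [ 549.22 -156.06  246.12] yaw 1.472 Ftool [-0.16  0.62  1.42] Mtool [-0.143 -0.003  0.011] w33.8
t36.9 [ 549.18 -156.45  246.12] yaw 1.472 Ftool [0.15 0.06 0.84] Mtool [-0.07   0.042  0.012] w34.1
t37.0 [ 549.15 -156.82  246.1 ] yaw 1.472 Ftool [ 0.01 -0.06  1.2 ] Mtool [-0.125  0.006 -0.026] w34.0
t37.2 [ 549.1  -157.23  246.12] yaw 1.472 Ftool [0.44 0.09 0.31] Mtool [-0.11   0.03   0.014] w34.0
t37.5 [ 549.05 -157.66  246.12] yaw 1.472 Ftool [-0.59  0.3   0.14] Mtool [-0.119  0.04   0.023] w33.6
t37.6 [ 549.05 -158.04  246.13] yaw 1.472 Ftool [0.14 0.09 0.35] Mtool [-0.049  0.011  0.018] w33.6
t37.9 [ 549.   -158.43  246.11] yaw 1.472 Ftool [-0.46  0.42  1.01] Mtool [-0.102 -0.009 -0.013] w34.0
```

Not at the stop yet; continuing in small steps.

```bash

python3 -m jog '[[-0.4,0,0,0,0,0],[0,0,0,0,0,0]]' >/dev/null && python3 chk.py 2.2 &&
python3 -m jog '[[-0.4,0,0,0,0,0],[0,0,0,0,0,0]]' >/dev/null && python3 chk.py 2.2 &&
python3 -m jog '[[-0.4,0,0,0,0,0],[0,0,0,0,0,0]]' >/dev/null && python3 chk.py 2.2 &&
python3 -m jog '[[-0.4,0,0,0,0,0],[0,0,0,0,0,0]]' >/dev/null && python3 chk.py 2.2 &&
python3 -m jog '[[-0.4,0,0,0,0,0],[0,0,0,0,0,0]]' >/dev/null && python3 chk.py 2.2 &&
python3 -m jog '[[-0.4,0,0,0,0,0],[0,0,0,0,0,0]]' >/dev/null && python3 chk.py 2.2 &&
python3 -m jog '[[-0.4,0,0,0,0,0],[0,0,0,0,0,0]]' >/dev/null && python3 chk.py 2.2 &&
python3 -m jog '[[-0.4,0,0,0,0,0],[0,0,0,0,0,0]]' >/dev/null && python3 chk.py 2.2 &&
python3 -m jog '[[-0.4,0,0,0,0,0],[0,0,0,0,0,0]]' >/dev/null && python3 chk.py 2.2
```

```text
t38.0 [ 548.94 -158.86  246.15] yaw 1.472 Ftool [ 0.19 -0.59  0.73] Mtool [-0.062 -0.002  0.032] w33.7
t38.2 [ 548.94 -158.91  246.11] yaw 1.472 Ftool [ 2.   -0.88  0.48] Mtool [-0.089  0.291 -0.04 ] w34.0
```

```bash

python3 -m jog '[[0.1,0,0.3,0,0,0],[0,0,0.3,0,0,0],[0,0,0,0,0,0]]' >/dev/null; python3 chk.py 3
python3 -m jog '[[0,0,0,0,0,0],[0,0,0,0,0,0],[0,0,0,0,0,0],[0,0,0,0,0,0],[0,0,0,0,0,0],[0,0,0,0,0,0],[0,0,0,0,0,0],[0,0,0,0,0,0]]' 65 >/dev/null; python3 chk.py 3
```

```text
t38.5 [ 548.98 -158.91  245.54] yaw 1.472 Ftool [ 2.75 -0.01  0.43] Mtool [-0.084  0.412  0.013] w33.9
t39.4 [ 548.91 -159.09  245.53] yaw 1.472 Ftool [-0.05  0.48 -0.44] Mtool [-0.104  0.049  0.023] w60.2
```

Released against the stop. Withdrawing straight up.

```bash

python3 -m jog '[[0,0,-2,0,0,0],[0,0,-3,0,0,0],[0,0,-5,0,0,0],[0,0,-5,0,0,0]]' >/dev/null; python3 chk.py 3 &&
python3 -m jog '[[0,0,-10,0,0,0],[0,0,-10,0,0,0],[0,0,-10,0,0,0],[0,0,-15,0,0,0],[0,0,-15,0,0,0],[0,0,-20,0,0,0],[0,0,-20,0,0,0],[0,0,-20,0,0,0],[0,0,0,0,0,0],[0,0,0,0,0,0],[0,0,0,0,0,0],[0,0,0,0,0,0]]' && python3 chk.py 3 && python3 -m jog '[[0,0,0,0,0,0],[0,0,0,0,0,0],[0,0,0,0,0,0],[0,0,0,0,0,0],[0,0,0,0,0,0],[0,0,0,0,0,0]]' && python3 -c "
from plant import bot
print(bot.close_job())"
```

```text
t39.8 [ 548.99 -159.11  261.09] yaw 1.472 Ftool [ 0.1   0.74 -0.27] Mtool [-0.047 -0.009  0.008] w59.6
time: 40.95
tool_pos: [548.6, -159.0, 379.4]
tcp_rot: [-3.14, -0.001, 1.472]
contact_force: [0.6, -0.5, 0.2]
grip_width: 59.5
finger_force: 0.0
t41.0 [ 548.63 -158.96  379.37] yaw 1.472 Ftool [-0.47  0.67 -0.21] Mtool [-0.115  0.025 -0.061] w59.5
time: 41.55
tool_pos: [548.9, -159.1, 380.5]
tcp_rot: [3.141, 0.0, 1.472]
contact_force: [0.2, 0.3, -1.0]
grip_width: 59.9
finger_force: 0.0
the job is handed in; nothing more can be done
None
```

I threaded the smaller orange hanger over the rail's open end, took it round the bend to the black joint, released it and handed the job in at about 41.6 s; contact forces I read stayed under 4 N, but camera calls ran out in the bend, so the final hang is inferred from force and pose, not seen.

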